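Lock the chassis cover with the service key

TASK

Take the T-handled service key out of its stand and set its bit into the round lock on the cover of the instrument chassis; keep a light downward pressure on it and turn it until the bit drops fully home in the hidden slot. Then turn the key clockwise (seen from above) until its handle lies in line with the two index marks beside the lock, and leave it there, upright and let go. Be gentle with the lock (never load it with more than 25 N) and leave everything else on the bench where it is.

Things in the scene. Friction and masses are not known exactly. Their poses are not given: they have to be found in the camera images.
- key: T-handled steel service key, about 0.18 kg, upright in one of two like stands (varies), bottom 12 mm above the bench, 1.5 mm play. Origin: centre of the bit's bottom; z up the shank, x along bit and handle (half turns alike). Flat bit 22 (x) x 7 (y) mm, 10 mm deep; above it a round barrel 24 mm wide to z = 50 mm, thin neck, black handle bar.
- key_grip (a point): middle of the key's handle bar, 70 mm above the key's origin; the bar is 70 (x) x 14 (y) x 20 (z) mm with rounded edges and is best gripped across y
- stand_a: grey block 60 x 60 x 45 mm, fixed, with a round hole 27 mm wide and 33 mm deep in its top; holds the key or the driver. Origin: centre of its underside.
- stand_b: second stand, like stand_a
- chassis: grey instrument chassis 260 (x) x 220 (y) x 90 (z) mm, fixed, front panel with grips and knobs on its -x face. Origin: centre of its underside, z up. Two white index marks (20 x 4 mm) on the cover lie before and behind the lock, in line with it along the chassis's x axis: the key handle's locked direction.
- lock (a point): centre of the lock at the top of its steel ring, 95 mm above the bench, 50 mm in front (-x) of the chassis's centre. Ring: 44 mm outside, 27 mm inside diameter, 5 mm proud of the cover. It leads into a round well, 11 mm deep, with the rotor at its bottom. With the key home its barrel sits on the rotor and its origin is 21 mm below this point.
- rotor_face (a point): centre of the rotor's face at rest, 11 mm below point lock. In it is the bit's slot, 25 x 9 mm, 13.5 mm deep. The slot's direction is not measured: it starts 0.4 to 1.8 rad anticlockwise (from above) of the chassis's x axis, half turns alike. The bit drops in when within about 0.1 rad and 1 mm of true.
- rotor_spring (a point): a point 5 mm under point rotor_face, the lowest that the sprung rotor's face can go. The rotor yields straight down, at about 3 N plus 0.9 N per mm, and is solid after 5 mm. When a bit pressed on the face finds the slot, the rotor springs up over it and the push on the key vanishes. Turning drag 0.08 N m; solid stop 0.12 rad clockwise past the locked direction.
- driver: bystander: round-knobbed driver standing in the other stand, knob 38 mm wide, 80 mm tall overall. Origin: centre of its underside.
- reel: bystander: metal solder reel 50 mm wide, 34 mm tall, standing on the cover of the chassis towards its rear left. Origin: centre of its underside.
- screwdriver: bystander: screwdriver lying on the bench. Origin: under its middle.
- jar: bystander: closed jar 50 mm wide, 60 mm tall. Origin: centre of its underside.
- mug: bystander: white mug 76 mm wide, 90 mm tall. Origin: centre of its underside.

How it is judged:
By the outcome, as a careful person would: the job done as asked, in the order asked, and still so for the second after the job is handed in, with the robot touching nothing.
It also fails if it takes over 58 s, if anything falls off the work surface, if the arm or the gripper's body presses on something with over 40 N, if the wrist force passes 120 N, or if a joint passes its speed limit or range.

ROBOT

A 6-joint arm with a two-finger parallel gripper is mounted at the origin on the work surface. World frame = base frame: x ahead of the robot, y to its left, z up, the work surface at z = 0. Lengths are in m, angles in rad, forces in N, time in s.
With the tool pointing down it reaches from about 0.25 to 0.725 m from the base axis. Payload 9.7 kg.
Tool frame: the origin (TCP) lies midway between the tips of the shut fingers; the grasp point (between the pads) lies 19 mm behind it; z points along the fingers, y is the line along which they close (so a half turn about z gives the same grasp; the last joint's range is limited). The gripper opens to 85 mm and grips with 20 to 120 N. Pads are 22 mm wide; open, the fingers measure 114 mm over their backs; the gripper's body (76 mm by 85 mm) begins 54 mm behind the grasp point. The pads swing forward as they close: fully open they stand 13 mm farther back than shut.
Start: joints at [1.303, 0.087, 0.176, 1.66, 0, 1.571], TCP at [0.146, 0.53, 0.231] pointing down, gripper open.
Joint ranges: [-3.13, 3.13], [-0.85, 1.81], [-1.15, 1.24], [-2.2, 2.28], [-1.44, 1.52], [-3.14, 3.14]. Speed limits (rad/s): [2.22, 2.22, 2.57, 3.14, 3.14, 3.14].

INTERFACE

Orientations are given as a 3x3 rotation matrix whose columns are the frame's x, y, z axes.
In Python, from rig import env gives the robot as it stands. Calls block until the motion is done:
- env.move_pose(position, orientation): joint-space move of the TCP to a pose.
- env.move_straight(position, velocity=0.15, attitude=None): straight line of the TCP; attitude=None keeps the orientation; velocity is the mean speed in m/s.
- env.set_joints(angles): joint-space move.
- env.gripper_to(opening, squeeze=None): finger opening in m; squeeze is the grip in N (None keeps the last); returns when the fingers have stopped.
- env.wait(seconds).
- env.inverse_kinematics(position, orientation): joint angles nearest the present ones, or None.
- env.read_camera(name): name is "scene" or "top" or "wrist"; returns the picture (384x512x3 uint8, red, green, blue); there is no depth.
- env.camera_params(name): a dict with "vertical_fov" (degrees; the focal length in pixels is half the picture's height over the tangent of half this angle, whatever the lens; pixels are square), "cx", "cy" (the principal point, pixels), "dist" ([k1, k2, p1, p2, k3] as OpenCV has them; the pictures are not rectified), "extrinsics" (4x4, takes a point from camera to world coordinates); the wrist camera has in their place "hand_eye" (4x4, takes a point from camera to tool coordinates, whose origin is the TCP and whose axes are the flange's). Camera axes: x right, y down, z forward; pixel columns grow to the right and rows downward; lengths in m; the calibration is good to about 2 mm. A picture is of the moment at which its call begins: read the wrist's pose just before it. camera_params takes no time and is no camera call.
A pose or a line that the arm cannot do raises env.PlanningError and nothing moves.
- env.job_done(): hands the job in; it is judged then, once.
Trained networks look in the newest picture that a camera, given by its name, has taken for a name from the list of things; names that differ only in an ending like _2 or _b are one class to them, and where a whole thing is asked for, a point or a joint stands for the part that bears it (a point fixed in the world has none). Each returns a list of dicts, best first, with "score" (0 to 1); they miss things now and then, are a little off and sometimes report something else, mostly with a low value. They report only what shows in the picture. A call takes as long as a camera call.
- env.spot_in(thing, camera): "extent" ([left, top, width, height] in pixels, round what is visible of it).
- env.trace(thing, camera): "mask" (384x512 bool, what is visible of it) and "extent" ([left, top, width, height] in pixels, round what is visible of it).
- env.mark_of(thing, camera): "centre" ([column, row] in pixels: a listed point, or the origin of a listed thing).
Readings, each from a call of its own:
- env.read_time_s(): time.
- env.read_joint_pos(): joint angles.
- env.read_dq(): joint speeds.
- env.read_effort(): joint torques, N m.
- env.read_ee_pos(): TCP position.
- env.read_tool_rot(): TCP orientation.
- env.read_wrist_force(): force on the tool from outside, world axes, zero at the start.
- env.read_torque(): the same for the moment, N m.
- env.read_grip_width(): finger opening in m.
- env.read_gripper_force(): force on a finger pad.
Only numpy, scipy, OpenCV 4.12 (cv2) and the standard library are available. Lean on these libraries where they do the work, as an engineer would, in place of code of your own. Each camera call takes 0.05 s, during which the arm holds its last target. There are 200 camera calls.

## Working session

There is one attempt and no reset: what is moved stays moved. The work goes in short steps, each a Python script; the robot and the scene stay as the last script left them, time stands still between calls to the robot, and variables do not carry over. Pictures are saved under pics/ and viewed, at most 10 in all, crops included, and the job is handed in when it is done.

```bash
ls; mkdir -p pics; cat > h.py <<'E'
import numpy as np, cv2
from rig import env
def K(p):
    f=192/np.tan(np.radians(p["vertical_fov"])/2)
    return np.array([[f,0,p["cx"]],[0,f,p["cy"]],[0,0,1.]])
def ext(name):
    p=env.camera_params(name)
    if name!="wrist": return p,np.array(p["extrinsics"])
    T=np.eye(4);T[:3,:3]=env.read_tool_rot();T[:3,3]=env.read_ee_pos()
    return p,T@np.array(p["hand_eye"])
def toplane(uv,z,name,pe=None):
    p,E=pe or ext(name)
    n=cv2.undistortPoints(np.array(uv,float).reshape(-1,1,2),K(p),np.array(p["dist"],float)).reshape(-1,2)
    d=np.c_[n,np.ones(len(n))]@E[:3,:3].T;o=E[:3,3]
    return o+d*((z-o[2])/d[:,2])[:,None]
def proj(P,name,pe=None):
    p,E=pe or ext(name);W=np.linalg.inv(E)
    return cv2.projectPoints(np.array(P,float).reshape(-1,1,3),cv2.Rodrigues(W[:3,:3])[0],W[:3,3],K(p),np.array(p["dist"],float))[0].reshape(-1,2)
def down(yaw): # tool y axis at angle yaw in world, z down
    y=np.array([np.cos(yaw),np.sin(yaw),0]);z=np.array([0,0,-1.]);return np.c_[np.cross(y,z),y,z]
def save(img,n): cv2.imwrite("pics/"+n,cv2.cvtColor(img,cv2.COLOR_RGB2BGR))
E
python3 - <<'E'
from h import *
np.set_printoptions(precision=4,suppress=True)
a=env.read_camera("top");b=env.read_camera("scene")
save(np.vstack([a[:],b])[:, :],"both.png"); 
im=cv2.imread("pics/both.png");cv2.imwrite("pics/both.png",cv2.resize(np.hstack([im[:384],im[384:]]),(800,300)))
save(a,"top.png");save(b,"scene.png")
H={"key":.012,"key_grip":.082,"stand_a":0,"lock":.095,"rotor_face":.084,"chassis":0,"driver":.012,"reel":.09,"screwdriver":0,"jar":0,"mug":0}
for n,z in H.items():
  for c in("top","scene"):
    for r in env.mark_of(n,c)[:2]:
      print(n,c,np.round(r["centre"]),round(r["score"],2),toplane(r["centre"],z,c)[0])
print(env.read_tool_rot(), env.read_time_s(),env.camera_params("wrist"))
E
```

```text
pics
key top [325. 170.] 0.53 [ 0.6411 -0.224   0.012 ]
key top [134. 219.] 0.38 [0.4964 0.2846 0.012 ]
key scene [213. 264.] 0.67 [ 0.637  -0.2212  0.012 ]
key_grip top [334. 173.] 0.72 [ 0.6235 -0.2312  0.082 ]
key_grip top [136. 219.] 0.7 [0.498  0.2571 0.082 ]
key_grip scene [206. 241.] 0.79 [ 0.6274 -0.2259  0.082 ]
stand_a top [328. 235.] 0.81 [ 0.4633 -0.2374  0.    ]
stand_a scene [169. 234.] 0.64 [ 0.4762 -0.2275  0.    ]
stand_a scene [211. 268.] 0.6 [ 0.6349 -0.225   0.    ]
lock top [134. 217.] 0.58 [0.5027 0.2587 0.095 ]
lock scene [301. 128.] 0.75 [0.4869 0.2591 0.095 ]
rotor_face top [134. 220.] 0.68 [0.4959 0.2624 0.084 ]
rotor_face scene [302. 131.] 0.59 [0.4899 0.2598 0.084 ]
chassis top [376. 245.] 0.45 [ 0.4398 -0.3709  0.    ]
chassis scene [312. 164.] 0.83 [0.5461 0.2421 0.    ]
chassis scene [243. 222.] 0.36 [ 0.5791 -0.0703  0.    ]
driver top [324. 235.] 0.47 [ 0.4654 -0.2249  0.012 ]
driver scene [164. 228.] 0.72 [ 0.4597 -0.2292  0.012 ]
reel scene [343. 145.] 0.78 [0.6268 0.2711 0.09  ]
reel scene [166. 235.] 0.72 [ 0.5575 -0.2778  0.09  ]
screwdriver top [271. 192.] 0.92 [ 0.5763 -0.0795  0.    ]
screwdriver scene [243. 223.] 0.73 [ 0.5786 -0.0719  0.    ]
jar top [373. 245.] 0.69 [ 0.4378 -0.3636  0.    ]
jar scene [116. 257.] 0.6 [ 0.4468 -0.3624  0.    ]
mug top [324. 234.] 0.16 [ 0.4659 -0.2275  0.    ]
mug scene [224. 191.] 0.93 [ 0.4498 -0.0183  0.    ]
mug scene [167. 234.] 0.71 [ 0.4717 -0.23    0.    ]
[[-0.9644  0.2646 -0.    ]
 [ 0.2646  0.9644  0.    ]
 [ 0.      0.     -1.    ]] 1.2 {'vertical_fov': 64.09806846048139, 'cx': 256.50159651477844, 'cy': 195.17431188286503, 'dist': array([-0.0183,  0.    ,  0.    ,  0.    ,  0.    ]), 'hand_eye': array([[-0.0007, -0.9628, -0.2703,  0.0675],
       [ 1.    , -0.0005, -0.0008, -0.    ],
       [ 0.0006, -0.2703,  0.9628, -0.1432],
       [ 0.    ,  0.    ,  0.    ,  1.    ]])}
```

View pics/top.png

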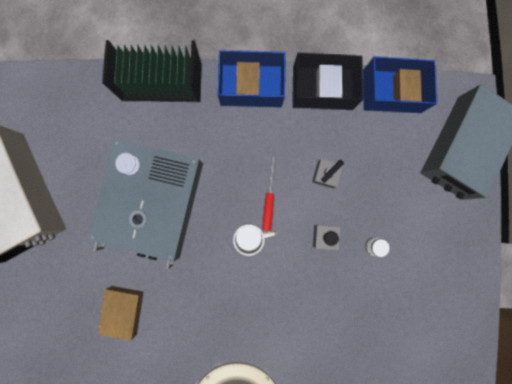

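View pics/scene.png

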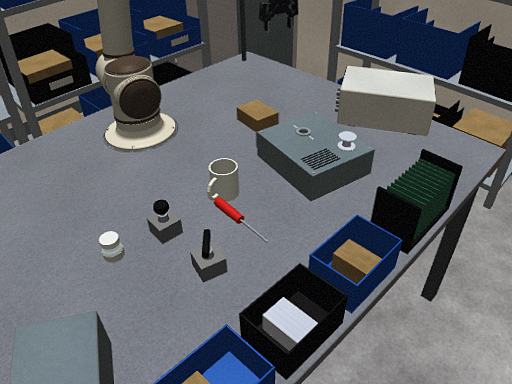

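Top view: the chassis is at left with its lock at (138,219), index marks at about (142,205) and (133,236), and the reel at (127,163). The key is in the stand at (328,173) with its handle running diagonally. The driver stands at (328,238), with the jar, mug and screwdriver clear of the path. Scene view agrees: key at (206,250), lock at (303,130).

Next I'll look at the lock close up, since it is on the way, and then at the key.

```bash
python3 - <<'E'
from h import *
np.set_printoptions(precision=4,suppress=True)
R=env.read_tool_rot()
env.move_pose([0.49,0.26,0.215],R)
print(env.read_time_s())
pe=ext("wrist");a=env.read_camera("wrist");save(a,"lockw.png")
np.savez("lockpe.npz",E=pe[1])
for n,z in(("lock",.095),("rotor_face",.084)):
  for r in env.mark_of(n,"wrist")[:2]: print(n,r["centre"],r["score"],toplane(r["centre"],z,"wrist",pe)[0])
# what joints for key grips
for yaw in np.radians([45,-135]):
  print(yaw,env.inverse_kinematics([.627,-.228,.2],down(yaw)))
for yaw in np.arange(-3,3.2,.5): print(round(yaw,1),env.inverse_kinematics([.49,.26,.13],down(yaw)))
print(env.read_time_s())
E
```

```text
2.8083
lock [247.3, 204.3] 0.6 [0.5017 0.2487 0.095 ]
rotor_face [249.3, 200.5] 0.61 [0.5018 0.2502 0.084 ]
0.7853981633974483 [-0.3488  0.3728  0.454   1.652   0.      0.4366]
-2.356194490192345 [-0.3488  0.3728  0.454   1.652   0.     -2.705 ]
-3.0 [ 0.4878  0.0834 -0.0232  1.4641  0.     -1.2246]
-2.5 [ 0.4878  0.0834 -0.0232  1.4641  0.     -1.7246]
-2.0 [ 0.4878  0.0834 -0.0232  1.4641  0.     -2.2246]
-1.5 [ 0.4878  0.0834 -0.0232  1.4641  0.     -2.7246]
-1.0 [ 0.4878  0.0834 -0.0232  1.4641  0.      3.0586]
-0.5 [ 0.4878  0.0834 -0.0232  1.4641  0.      2.5586]
0.0 [ 0.4878  0.0834 -0.0232  1.4641  0.      2.0586]
0.5 [ 0.4878  0.0834 -0.0232  1.4641  0.      1.5586]
1.0 [ 0.4878  0.0834 -0.0232  1.4641  0.      1.0586]
1.5 [ 0.4878  0.0834 -0.0232  1.4641  0.      0.5586]
2.0 [ 0.4878  0.0834 -0.0232  1.4641  0.      0.0586]
2.5 [ 0.4878  0.0834 -0.0232  1.4641  0.     -0.4414]
3.0 [ 0.4878  0.0834 -0.0232  1.4641  0.     -0.9414]
2.9583
```

View pics/lockw.png

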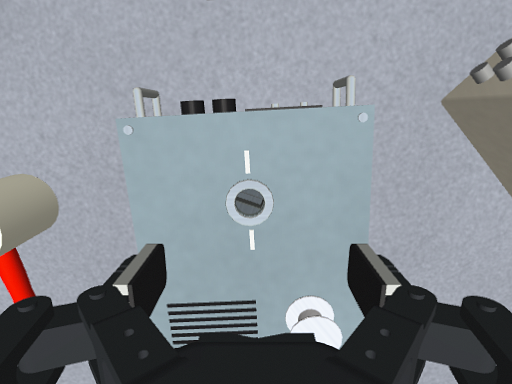

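The wrist view shows the lock ring at about (249,202). The slot is visible, running from about (236,197) to (262,207), and the index marks are at (247,161) and (252,240). I'll measure these precisely and then look at the key from above.

```bash
python3 - <<'E'
from h import *
np.set_printoptions(precision=4,suppress=True)
im=cv2.imread("pics/lockw.png");g=cv2.cvtColor(im,cv2.COLOR_BGR2GRAY)
pe=(env.camera_params("wrist"),np.load("lockpe.npz")["E"])
# marks
m=(g>225).astype(np.uint8);m[:,:200]=0;m[:,300:]=0;m[:130]=0;m[270:]=0
n,l,s,c=cv2.connectedComponentsWithStats(m)
big=[i for i in range(1,n) if s[i,4]>40];print(s[big],c[big])
# well dark
W=g[180:226,226:274]
d=(g<95).astype(np.uint8);d[:,:220]=0;d[:,280:]=0;d[:175]=0;d[230:]=0
ys,xs=np.nonzero(d);print("dark",len(xs),xs.mean(),ys.mean(),xs.min(),xs.max(),ys.min(),ys.max())
print(W[6:40:2,6:44:2])
# ring outer via hough
crop=cv2.resize(im[140:265,190:315],(750,750),interpolation=cv2.INTER_CUBIC);cv2.imwrite("pics/lockcrop.png",crop[:600])
cv2.imwrite("pics/lockcrop.png",cv2.resize(crop,(600,600)))
# key view
env.move_pose([.627,-.228,.205],down(np.pi/4))
print(env.read_time_s())
pe=ext("wrist");a=env.read_camera("wrist");save(a,"keyw.png");np.savez("keype.npz",E=pe[1])
for n,z in(("key_grip",.082),("key",.012)):
  for r in env.mark_of(n,"wrist")[:2]: print(n,r["centre"],r["score"],toplane(r["centre"],z,"wrist",pe)[0])
t=env.trace("key","wrist")
if t: np.save("keymask.npy",t[0]["mask"]);print(t[0]["score"],t[0]["extent"])
E
```

```text
[[244 151   6  22  93]
 [250 230   5  20  78]] [[246.7957 161.5591]
 [251.5897 239.2821]]
dark 251 249.34262948207171 202.70517928286853 235 264 189 215
[[146 190 197 196 196 196 195 195 195 194 195 195 194 195 194 195 198 153
  165]
 [201 199 198 198 198 200 203 188 177 182 180 193 200 198 199 199 198 202
  118]
 [198 196 196 196 201 134  96  93 100  98  97  94 154 192 196 196 195 197
  179]
 [199 198 200 189  87  90  95  95 102  99 100 100  98  91 190 201 200 200
  202]
 [200 201 200  92 102 103 101  99  90  91  96 101 102 100  93 200 203 203
  204]
 [205 209 114  94 104 103 103 102 102 101 100  87  96  96 101  87 205 201
  201]
 [201 202  56  54  51  82  93 105 102 102  97 101 102  98  91  97 198 198
  198]
 [201 181  77  68  52  54  53  62  81  94  98 103  99  99 102  48 146 203
  202]
 [202 162 103 101 104  76  66  52  52  52  60  81  98 102 104  38  86 203
  202]
 [205 148  97 101 100 100 100 101  77  65  53  54  51  62  69  67  98 199
  199]
 [199 182  71 103  97 102 101  99 100 101 104  78  67  53  52  94 144 200
  199]
 [201 206 128  93 100 103 100  99 101 101 105  99 103  95  76  74 191 200
  199]
 [199 200 140  80  92 103  99  99 100 103 103 100 103 102  81 129 201 197
  197]
 [199 200 204 150  94  86  97  99 101 104  99 100  87  93 110 194 200 200
  200]
 [200 200 201 204 150 128 109  84  87  86  82  97  91 146 183 201 200 201
  204]
 [206 205 205 205 208 178 137 124 122 127 121 147 161 209 203 203 202 203
  177]
 [169 202 201 199 200 200 202 203 193 181 192 199 198 196 197 196 197 193
  161]]
4.8
key_grip [260.8, 190.0] 0.76 [ 0.6319 -0.2256  0.082 ]
key [258.6, 176.3] 0.59 [ 0.6327 -0.2285  0.012 ]
0.73 [247.2, 154.5, 22.6, 82.2]
```

View pics/lockcrop.png

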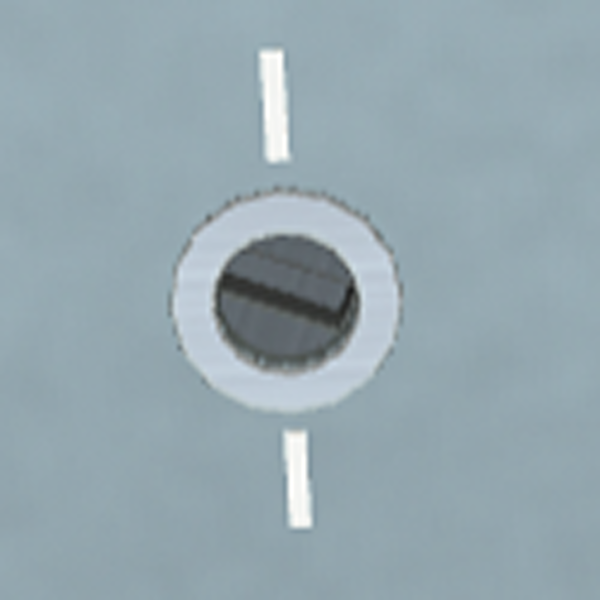

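View pics/keyw.png

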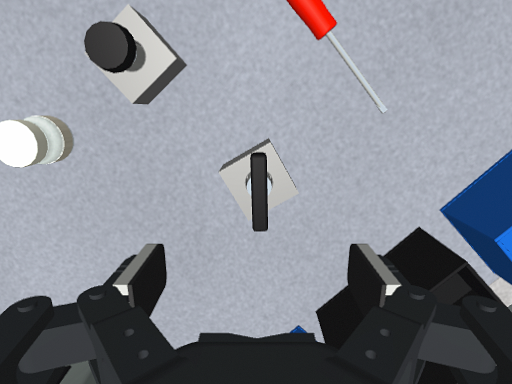

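The lock crop shows the slot clearly: one edge of the dark band runs from about (230,285) to (340,320), with the opposite edge parallel above it. The key view shows the handle nearly aligned with the fingers' plane, from (258,154) to (261,231). I'll compute the angles and grasp from these.

```bash
python3 - <<'E'
from h import *
np.set_printoptions(precision=4,suppress=True)
im=cv2.imread("pics/lockw.png");g=cv2.cvtColor(im,cv2.COLOR_BGR2GRAY)
pe=(env.camera_params("wrist"),np.load("lockpe.npz")["E"])
M=toplane([[246.8,161.56],[251.59,239.28]],.09,"wrist",pe);print("marks",M,M.mean(0),"len",np.linalg.norm(M[0]-M[1]))
d=M[1]-M[0];cy=np.arctan2(d[1],d[0]);print("chassis yaw",cy)
d=(g<145).astype(np.uint8);d[:,:228]=0;d[:,272:]=0;d[:185]=0;d[:,:]=cv2.connectedComponentsWithStats(d)[1]==cv2.connectedComponentsWithStats(d)[1][203,245]
k=cv2.findContours(d,cv2.RETR_EXTERNAL,cv2.CHAIN_APPROX_NONE)[0];k=max(k,key=len);print(cv2.boundingRect(k))
e=cv2.fitEllipse(k);print("inner",e,toplane(e[0],.095,"wrist",pe))
b=(g<60)&(d>0);ys,xs=np.nonzero(b);P=toplane(np.c_[xs,ys],.084,"wrist",pe)
v=np.linalg.svd(P[:,:2]-P[:,:2].mean(0))[2][0];a=np.arctan2(v[1],v[0]);print("slot",len(xs),a,"rel",(a-cy)%np.pi)
im=cv2.imread("pics/keyw.png");g=cv2.cvtColor(im,cv2.COLOR_BGR2GRAY)
pe=(env.camera_params("wrist"),np.load("keype.npz")["E"])
d=(g<70).astype(np.uint8);l=cv2.connectedComponentsWithStats(d)[1];d=l==l[195,260]
ys,xs=np.nonzero(d);print(len(xs),xs.min(),xs.max(),ys.min(),ys.max())
P=toplane(np.c_[xs,ys],.092,"wrist",pe);r=cv2.minAreaRect((P[:,:2]*1000).astype(np.float32));print("top",r)
v=np.linalg.svd(P[:,:2]-P[:,:2].mean(0))[2][0];print("keyyaw",np.arctan2(v[1],v[0])%np.pi, "at .092",P.mean(0),"at .087",toplane(np.c_[xs,ys],.087,"wrist",pe).mean(0),)
E
```

```text
marks [[0.465  0.2584 0.09  ]
 [0.5376 0.2426 0.09  ]] [0.5013 0.2505 0.09  ] len 0.07428119601433233
chassis yaw -0.21492732841224532
(235, 189, 30, 28)
inner ((249.2244415283203, 202.57345581054688), (27.49815559387207, 29.5152530670166), 95.69165802001953) [[0.5006 0.2508 0.095 ]]
slot 70 1.0485218907860747 rel 1.26344921919832
1214 250 267 153 230
top ((630.668212890625, -226.79754638671875), (13.60468578338623, 69.36630249023438), 46.528846740722656)
keyyaw 2.3830890864423795 at .092 [ 0.63   -0.2261  0.092 ] at .087 [ 0.6309 -0.227   0.087 ]
```

```bash
python3 - <<'E'
from h import *
np.set_printoptions(precision=4,suppress=True)
R=down(0.812);k=np.array([.6307,-.2268,0])
env.gripper_to(.045)
env.move_pose(k+[0,0,.12],R); env.move_straight(k+[0,0,.063],.1)
f0=env.read_wrist_force()
env.gripper_to(0.0,70);print("grip",env.read_grip_width(),env.read_gripper_force(),env.read_time_s(),"dF",env.read_wrist_force()-f0,env.read_ee_pos())
env.move_straight(k+[0,0,.20],.15)
print("lift",env.read_wrist_force(),env.read_grip_width())
L=np.array([.501,.2507,0]);ky=1.0485+.25;R=down(ky+np.pi/2)
print(env.inverse_kinematics(L-.03*R[:,0]+[0,0,.208],R))
env.move_pose(L-.03*R[:,0]+[0,0,.208],R)
print(env.read_time_s(),env.read_ee_pos(),env.read_joint_pos(),env.read_wrist_force(),env.read_torque())
pe=ext("wrist");a=env.read_camera("wrist");save(a,"lockk.png");np.savez("lockkpe.npz",E=pe[1],R=env.read_tool_rot(),p=env.read_ee_pos())
E
```

```text
grip 0.01311756902102734 68.89352202415466 7.0083 dF [ 0.2944 -0.2004  5.7771] [ 0.6311 -0.227   0.064 ]
lift [ 0.2357  0.0102 -0.1078] 0.01251249343556884
[ 0.5023  0.1541  0.2044  1.6212  0.     -0.7962]
9.9583 [0.5095 0.279  0.2079] [ 0.5011  0.1543  0.2046  1.6211 -0.0002 -0.7958] [-0.5749  0.4982 -1.8322] [-0.0135 -0.0235 -0.0543]
```

View pics/lockk.png

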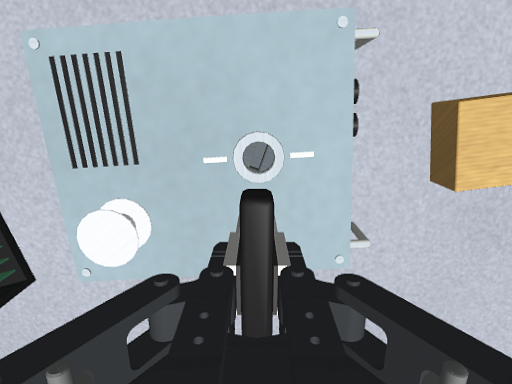

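The wrist view shows the key held, its bar running from (257,190) to (257,335). The lock is at (259,157) and the marks at (215,160) and (302,155). I'll refine the lock position in the tool frame.

```bash
python3 - <<'E'
from h import *
np.set_printoptions(precision=4,suppress=True)
z=np.load("lockkpe.npz");pe=(env.camera_params("wrist"),z["E"])
im=cv2.imread("pics/lockk.png");g=cv2.cvtColor(im,cv2.COLOR_BGR2GRAY)
m=(g>225).astype(np.uint8);m[:,:195]=0;m[:,325:]=0;m[:145]=0;m[170:]=0
n,l,s,c=cv2.connectedComponentsWithStats(m);big=[i for i in range(1,n) if s[i,4]>40];print(s[big],c[big])
M=toplane(c[big],.09,"wrist",pe);M=M[np.argsort(M[:,0])]
if len(M)==2:
  d=M[1]-M[0];cy=np.arctan2(d[1],d[0]);print(M,"mid",M.mean(0),np.linalg.norm(d),"yaw",cy)
d=(g<145).astype(np.uint8);l=cv2.connectedComponentsWithStats(d)[1];d=l==l[158,253]
k=max(cv2.findContours(d.astype(np.uint8),0,1)[0],key=len);print(cv2.boundingRect(k));e=cv2.fitEllipse(k)
C=toplane(e[0],.095,"wrist",pe)[0];print("inner",e,C,"in tool",z["R"].T@(C-z["p"]))
b=(g<62)&d;ys,xs=np.nonzero(b);P=toplane(np.c_[xs,ys],.084,"wrist",pe)
v=np.linalg.svd(P[:,:2]-P[:,:2].mean(0))[2][0];a=np.arctan2(v[1],v[0]);print("slot",len(xs),a,"rel",(a-cy)%np.pi,P.mean(0))
# bar: columns edges at rows 200..250
for r in (200,215,230):
  row=g[r,235:282]; print(r,np.nonzero(row<70)[0][[0,-1]]+235)
# bar top centre line expected columns if y_tool=0: bar top z tool = -(.019+.010)
for x in (.035,.02,0): 
  P=z["p"]+z["R"]@np.array([x,0,-.029]);print(proj(P,"wrist",pe))
cv2.imwrite("pics/x.png",im)
E
```

```text
[[234 145   6  25 112]
 [290 151  24   7 127]
 [203 157  24   6 121]] [[236.5446 157.6339]
 [301.5118 154.4331]
 [214.562  159.4793]]
(243, 142, 32, 31)
inner ((258.2846374511719, 157.0921173095703), (30.58951187133789, 31.26313591003418), 88.28466796875) [0.5009 0.2503 0.095 ] in tool [0.0298 0.0006 0.1129]Traceback (most recent call last):
  File "<stdin>", line 14, in <module>
NameError: name 'cy' is not defined. Did you mean: 'c'?
```

```bash
python3 - <<'E'
from h import *
np.set_printoptions(precision=4,suppress=True)
z=np.load("lockkpe.npz");pe=(env.camera_params("wrist"),z["E"])
im=cv2.imread("pics/lockk.png");g=cv2.cvtColor(im,cv2.COLOR_BGR2GRAY)
M=toplane([[301.51,154.43],[214.56,159.48]],.09,"wrist",pe)
d=M[1]-M[0];cy=np.arctan2(d[1],d[0]);print(M,"mid",M.mean(0),np.linalg.norm(d),"yaw",cy)
d=(g<145).astype(np.uint8);l=cv2.connectedComponentsWithStats(d)[1];d=l==l[158,253]
b=(g<62)&d;ys,xs=np.nonzero(b);P=toplane(np.c_[xs,ys],.084,"wrist",pe)
v=np.linalg.svd(P[:,:2]-P[:,:2].mean(0))[2][0];a=np.arctan2(v[1],v[0]);print("slot",len(xs),a,"rel",(a-cy)%np.pi)
for r in (200,215,230): print(r,np.nonzero(g[r,235:282]<70)[0][[0,-1]]+235)
for x in (.035,.02,0): print(proj(z["p"]+z["R"]@np.array([x,0,-.029]),"wrist",pe))
E
```

```text
[[0.465  0.2589 0.09  ]
 [0.5377 0.2429 0.09  ]] mid [0.5013 0.2509 0.09  ] 0.07447419629744619 yaw -0.21634294010764069
slot 28 0.7207618850845569 rel 0.9371048251921975
200 [240 272]
215 [240 273]
230 [240 273]
[[258.7164 198.5912]]
[[258.6685 234.4533]]
[[258.6079 278.6714]]
```

```bash
python3 - <<'E'
from h import *
np.set_printoptions(precision=4,suppress=True)
cam=env.camera_params("wrist")
rng=np.random.default_rng(0);u=rng.normal(size=(4000,3));u/=np.linalg.norm(u,axis=1)[:,None]
def bar(c,yaw,r):
    s=np.sign(u)*(np.array([.035,.007,.010])-r)+r*u
    Q=np.array([[np.cos(yaw),-np.sin(yaw),0],[np.sin(yaw),np.cos(yaw),0],[0,0,1]])
    return s@Q.T+c
def box(P,pe): q=proj(P,"wrist",pe);return np.r_[q.min(0),q.max(0)]
E1=np.load("keype.npz")["E"];g=cv2.cvtColor(cv2.imread("pics/keyw.png"),6);print("rows",g[148:158,258],g[226:236,260],"cols",g[190,244:274])
from scipy.optimize import least_squares
for r in(.002,.004,.006):
  obs=np.array([249.7,152.7,267.8,230.8])
  s=least_squares(lambda p:box(bar(np.array([p[0],p[1],.082]),2.383,r),(cam,E1))-obs,[.63,-.227],diff_step=1e-3)
  c=s.x;d=np.r_[c-[.6311,-.2270],0];R=down(.812);print(r,c,s.fun,"in tool",R.T@d)
z=np.load("lockkpe.npz");g=cv2.cvtColor(cv2.imread("pics/lockk.png"),6);print("held",g[182:198,257])
for r in(.002,.004,.006):
  for x0 in(0,-.002): print(r,x0,box(bar(z["p"]+z["R"]@np.array([x0,0,-.018]),1.2985,r),(cam,z["E"])))
E
```

```text
rows [102 166 210 187  91  12  21  30  39  49] [ 41  42  42  39  27 107 179 173 174 172] cols [193 193 192 193 207 212 223  80  24  45  52  53  53  52  53  52  51  51
  51  52  44  32  20 109 223 212 209 195 192 192]
0.002 [ 0.6321 -0.2281] [ 0.1402 -0.9898 -0.1498  1.0721] in tool [-0.0015 -0.0001  0.    ]
0.004 [ 0.6322 -0.2282] [ 0.2545 -0.4662 -0.2706  0.5062] in tool [-0.0016 -0.0001  0.    ]
0.006 [ 0.6323 -0.2283] [ 0.3676  0.053  -0.3893 -0.065 ] in tool [-0.0018 -0.0001  0.    ]
held [216 185 187 188 187 191 166   5  17  18  20  19  18  19  20  19]
0.002 0 [240.9913 186.5484 276.0541 343.7081]
0.002 -0.002 [241.0629 190.851  275.9714 347.3046]
0.004 0 [241.3064 187.5181 275.6898 341.7211]
0.004 -0.002 [241.3754 191.862  275.6102 345.3126]
0.006 0 [241.6096 188.5059 275.339  339.7478]
0.006 -0.002 [241.676  192.8902 275.2622 343.3341]
```

Estimates put the key about 1.2 mm towards −x in the grip. Next I'll descend gently and press with force feedback.

```bash
cat >> h.py <<'E'
L=np.array([.5010,.2506]);CY=-.2155
def tgt(ky,z,dx=-.0012,off=(0,0)):
    R=down(ky+np.pi/2);return np.r_[L+off-dx*R[:2,0],z],R
E
python3 - <<'E'
from h import *
np.set_printoptions(precision=4,suppress=True)
ky=1.0485+.25
p,R=tgt(ky,.160);env.move_pose(p,R);env.wait(.3)
b=env.read_wrist_force();bt=env.read_torque();np.savez("base.npz",b=b,bt=bt);print("base",b,bt,env.read_time_s(),env.read_ee_pos()-p)
env.move_straight(tgt(ky,.142)[0],.05)
print(env.read_wrist_force()-b,env.read_torque()-bt,env.read_ee_pos()-p)
z=.142
while z>.130:
    z-=.0008;env.move_straight(tgt(ky,z)[0],.02);f=env.read_wrist_force()-b
    print(round(z,4),f,env.read_torque()-bt,env.read_ee_pos()[2])
    if f[2]>4.5 or np.hypot(f[0],f[1])>6: break
print(env.read_time_s())
E
```

```text
base [-0.8413  0.0981 -0.6841] [-0.03   -0.0006  0.0014] 10.65 [0.0006 0.0006 0.001 ]
[ 0.1784 -0.4094  0.4576] [ 0.0015  0.0148 -0.0544] [-0.0002 -0.0001 -0.0183]
0.1412 [ 0.9335 -0.3228 -0.4574] [0.0223 0.0026 0.0067] 0.14140943699984382
0.1404 [ 0.356  -0.5066 -1.4995] [-0.0029 -0.0076  0.0358] 0.1404046247742917
0.1396 [ 1.2441 -0.0109 -0.4061] [-0.0139  0.0345 -0.0098] 0.1394957088224704
0.1388 [ 1.0874  0.2552 -0.342 ] [ 0.0408 -0.0099 -0.0547] 0.13875742672238373
0.138 [-0.2635  0.0534 -0.6985] [ 0.0143 -0.0132 -0.0271] 0.13793654892487592
0.1372 [ 0.8158 -0.3554 -0.6803] [ 0.1065 -0.0171  0.005 ] 0.13712384171255682
0.1364 [ 0.6414 -0.1359 -0.8846] [ 0.0611  0.0158 -0.0544] 0.13634760842739996
0.1356 [ 0.1925 -0.399   2.6238] [-0.053   0.1451 -0.032 ] 0.1358845714923709
0.1348 [0.6891 0.4877 2.7566] [-0.0431  0.0901  0.0721] 0.13498057560165583
0.134 [ 1.3715 -0.4625  3.9868] [ 0.0595  0.0524 -0.0288] 0.13412210421473908
0.1332 [1.4081 0.7934 3.6115] [0.0667 0.0228 0.011 ] 0.13328975600957288
0.1324 [ 0.5783 -0.3627  4.8342] [0.0384 0.0074 0.0049] 0.1324676914108677
14.1583
```

```bash
cat >> h.py <<'E'
B=np.array([0,0,-1.8])
def F(n=5):
    f=[];t=[]
    for _ in range(n): env.wait(.01);f.append(env.read_wrist_force());t.append(env.read_torque())
    return np.mean(f,0)-B,np.mean(t,0)
E
python3 - <<'E'
from h import *
np.set_printoptions(precision=3,suppress=True)
ky=1.0485+.25;z=.1328
while ky>CY+.35:
    ky-=.05;p,R=tgt(ky,z);env.move_straight(p,.03,R);f,t=F()
    print(round(ky-CY,3),f,t,env.read_ee_pos()-p,round(env.read_time_s(),2))
    if f[2]<2 or f[2]>12 or np.hypot(*f[:2])>8: break
E
```

```text
1.464 [0.735 0.68  5.895] [ 0.072 -0.168  0.014] [0. 0. 0.] 14.45
1.414 [1.24  0.757 5.938] [ 0.152 -0.37   0.036] [0. 0. 0.] 14.74
1.364 [1.784 0.673 5.717] [ 0.13  -0.499 -0.004] [0. 0. 0.] 15.03
1.314 [1.628 0.139 5.756] [ 0.082 -0.509  0.003] [ 0. -0.  0.] 15.32
1.264 [1.863 0.571 5.63 ] [ 0.028 -0.439  0.01 ] [-0. -0. -0.] 15.62
1.214 [-0.023  0.526  0.604] [ 0.042 -0.01  -0.004] [-0.001 -0.    -0.001] 15.91
```

The push vanished at 1.21 rad, so the bit has found the slot. Now I'll push it home.

```bash
python3 - <<'E'
from h import *
np.set_printoptions(precision=3,suppress=True)
ky=CY+1.214;z=.1328
while z>.123:
    z-=.001 if z>.1275 else .0005;p,R=tgt(ky,z);env.move_straight(p,.03);f,t=F(3)
    print(round(z,4),f,t,(env.read_ee_pos()-p)*1e3,round(env.read_time_s(),2))
    if f[2]>4 or np.hypot(*f[:2])>8: break
E
```

```text
0.1318 [-1.03   0.356 -0.135] [ 0.102  0.241 -0.022] [-0.467 -0.119 -0.661] 16.18
0.1308 [-2.005  0.91  -0.665] [ 0.221  0.403 -0.024] [-0.255  0.    -0.248] 16.46
0.1298 [-2.352  1.172  0.532] [ 0.358  0.519 -0.004] [-0.145  0.083 -0.092] 16.73
0.1288 [-2.575  2.015  1.265] [ 0.541  0.614 -0.026] [-0.051  0.105  0.014] 17.01
0.1278 [-1.782  2.377  1.614] [ 0.621  0.647 -0.085] [-0.001  0.083 -0.015] 17.28
0.1268 [-2.948  3.099  1.163] [ 0.668  0.663 -0.029] [-0.036  0.044 -0.062] 17.56
0.1263 [-2.866  2.793  1.878] [ 0.682  0.729 -0.03 ] [-0.037  0.034 -0.009] 17.83
0.1258 [-3.151  2.803  2.846] [ 0.635  0.799 -0.051] [-0.013  0.033  0.074] 18.11
0.1253 [-3.172  2.181  3.403] [ 0.656  0.863 -0.041] [0.003 0.021 0.054] 18.38
0.1248 [-3.363  2.838  3.879] [ 0.641  0.873 -0.063] [0.021 0.023 0.035] 18.66
0.1243 [-2.939  2.089  4.443] [ 0.629  0.886 -0.048] [-0.006  0.035  0.042] 18.93
```

```bash
python3 - <<'E'
from h import *
np.set_printoptions(precision=3,suppress=True)
ky=CY+1.214;z=.1247;off=np.array([-.0004,.0003])
p,R=tgt(ky,z,off=off);env.move_straight(p,.03)
while ky>CY:
    ky=max(CY,ky-.1);p,R=tgt(ky,z,off=off);env.move_straight(p,.03,R);f,t=F(4)
    print(round(ky-CY,3),f,t,off*1e3,(env.read_ee_pos()-p)*1e3,round(env.read_time_s(),2))
    if f[2]>12 or np.hypot(*f[:2])>9 or abs(t[2])>1.: break
    off=off+np.clip(f[:2]*6e-5,-.0003,.0003)
print(env.read_grip_width(),env.read_joint_pos())
np.save("off.npy",off)
pe=ext("wrist");save(env.read_camera("wrist"),"turned.png");np.savez("turnedpe.npz",E=pe[1])
E
```

```text
1.114 [-1.122  1.672  4.214] [ 0.481  0.34  -0.   ] [-0.4  0.3] [0.165 0.013 0.086] 19.47
1.014 [-1.455  2.957  4.017] [0.697 0.39  0.004] [-0.467  0.4  ] [0.084 0.112 0.041] 19.75
0.914 [-0.695  2.081  4.218] [ 0.568  0.236 -0.012] [-0.555  0.578] [ 0.098 -0.003  0.033] 20.03
0.814 [0.114 1.612 4.361] [0.387 0.083 0.013] [-0.596  0.703] [ 0.139 -0.074  0.053] 20.32
0.714 [0.113 0.854 4.11 ] [ 0.178 -0.044  0.003] [-0.589  0.799] [ 0.122 -0.127  0.042] 20.6
0.614 [ 0.301 -0.148  3.916] [ 0.032 -0.083  0.005] [-0.583  0.851] [ 0.099 -0.167  0.001] 20.88
0.514 [ 0.303 -0.752  4.078] [-0.04  -0.169  0.011] [-0.565  0.842] [ 0.066 -0.117  0.   ] 21.17
0.414 [ 0.851 -0.673  4.214] [-0.132 -0.223 -0.   ] [-0.546  0.797] [ 0.075 -0.065  0.022] 21.45
0.314 [ 0.68  -1.269  4.295] [-0.169 -0.186 -0.017] [-0.495  0.756] [ 0.005 -0.073 -0.004] 21.73
0.214 [ 0.717 -0.916  4.562] [-0.167 -0.166  0.005] [-0.455  0.68 ] [-0.013 -0.026  0.004] 22.02
0.114 [ 0.286 -0.675  4.252] [-0.149 -0.132  0.007] [-0.412  0.625] [-0.031 -0.028 -0.025] 22.3
0.014 [ 0.956 -0.694  4.294] [-0.161 -0.124 -0.015] [-0.394  0.585] [-0.007 -0.026 -0.013] 22.58
0.0 [ 0.205 -1.131  4.214] [-0.128 -0.035  0.053] [-0.337  0.543] [-0.072  0.029 -0.033] 22.87
0.013081982091509632 [ 0.466  0.095 -0.021  1.455  0.     0.68 ]
```

View pics/turned.png

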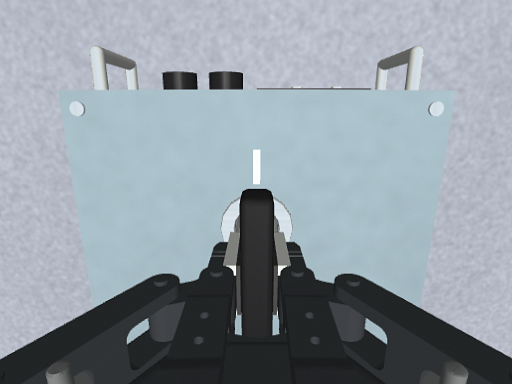

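The wrist view shows the bar (257, rows 190–335) in line with the front index mark at (257,166). I'll ease off the pressure, let go, rise and check.

```bash
python3 - <<'E'
from h import *
np.set_printoptions(precision=4,suppress=True)
off=np.load("off.npy")
p,R=tgt(CY,.1260,off=off);env.move_straight(p,.02);print(F())
env.gripper_to(.045);p[2]=.24
env.move_straight(p,.12);env.wait(.2);print(env.read_time_s(),F())
pe=ext("wrist");a=env.read_camera("wrist");save(a,"done.png");np.savez("donepe.npz",E=pe[1])
g=cv2.cvtColor(a,cv2.COLOR_RGB2GRAY)
d=(g<70).astype(np.uint8);n,l,s,c=cv2.connectedComponentsWithStats(d)
for i in range(1,n):
  if s[i,4]>300 and s[i,1]+s[i,3]<384:
    ys,xs=np.nonzero(l==i);P=toplane(np.c_[xs,ys],.154,"wrist",pe);v=np.linalg.svd(P[:,:2]-P[:,:2].mean(0),full_matrices=False)[2][0]
    print(s[i],P.mean(0),cv2.minAreaRect((P[:,:2]*1000).astype(np.float32)),"rel",(np.arctan2(v[1],v[0])-CY+1.57)%np.pi-1.57)
E
```

```text
(array([ 0.1466, -0.1581,  3.1947]), array([-0.0182, -0.036 ,  0.0682]))
24.9167 (array([-0.0788, -0.2922,  1.5493]), array([ 0.0188, -0.0051,  0.0156]))
[ 247  154   19   87 1524] [0.4975 0.2513 0.154 ] ((498.6806640625, 250.82229614257812), (13.767210960388184, 69.62118530273438), 78.04440307617188) rel 0.018541912345083844
```

View pics/done.png

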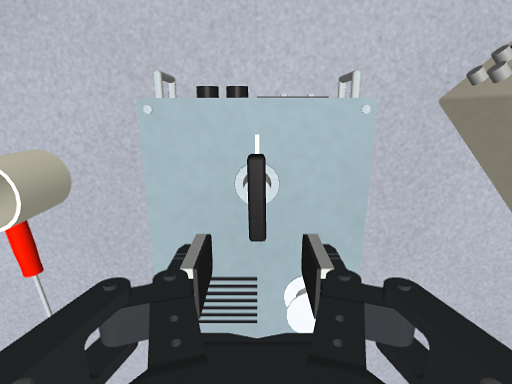

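The key stands in the lock from (257,155) to (257,240), in line with the mark and about 0.01 rad off. The gripper is clear, so I'm handing in.

```bash
python3 -c "
from rig import env
print(env.job_done())"
```

```text
the job is handed in; nothing more can be done
None
```

The job is handed in at about 25 s on the robot's clock: the key went fully home in the lock, turned clockwise to within about 0.02 rad of the index marks, and was let go upright. The highest push I read on the lock was about 6 N, and nothing else on the bench was moved as far as I could see.

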